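Zero the field meter and hold its probe centred in a coil

TASK

Zero the field meter by twisting its spring-return orange knob clockwise to the stop and letting it spring back. Then take the red-handled probe out of the stand and lower its rod upright through the guide hole of the coil jig, never touching the jig, until the yellow band on the rod is level with the top of the white plate. Finish still holding the probe there, motionless and centred in the hole, and leave everything else on the bench where it is.

Things in the scene. Friction and masses are not known exactly. Their poses are not given: they have to be found in the camera images.
- meter: Field meter: fixed grey box 160 (x) x 180 (y) x 70 mm with a dark panel and display on top. Origin under its centre. The orange knob's axis is at x -30, y -40 mm in this frame. Where the meter, stand and jig stand, left, middle or right, changes from run to run.
- knob_grip (a point): On the axis of the orange zero knob at the height to grip it, 97 mm above the bench, 25 mm above the panel, 11 mm below the knob's top. The grip is an upright bar 44 mm long, 12 mm thick, from 8 to 36 mm above the panel, on a disc 48 mm across. Site x lies along the bar and turns with it, y across it, z up.
- zero_knob (a joint): Angle of the zero knob (rad): 0 at rest, grows as it is turned clockwise seen from above, hard stop at 1.05 (60 degrees). A spring turns it back to 0 when let go; turning it to the stop takes 0.08 N m.
- stand: Fixed probe stand: dark base plate 80 (x) x 170 (y) x 8 mm with two upright aluminium tubes, 30 mm outside, 20 mm inside, their tops 115 mm above the bench, at y +45 and y -45 mm. Origin under its centre. A probe hangs in each tube by its collar; which tube holds the red one changes.
- probe: The field probe with the RED handle, about 120 g, 171 mm long: steel rod 10 mm thick, 105 mm long, then a black round collar 36 mm across, 6 mm thick, then a square handle 24 x 24 x 60 mm, flat sides facing x and y. Origin at the rod's tip; z up the rod. Starts upright in a stand tube, collar on its rim, tip 10 mm above the bench: raise it 105 mm to clear the tube.
- probe_tip (a point): Centre of the rod's lower end (the probe's origin).
- probe_band (a point): Centre of the yellow band (8 mm tall) around the rod, 55 mm above the tip.
- probe_grip (a point): Middle of the red handle, 146 mm above the tip, 25 mm below the handle's top.
- jig: Fixed coil test jig: wooden base 130 x 130 x 10 mm, brass posts at the corners, white guide plate 130 x 130 x 10 mm on them (corner caps 4 mm higher). A round hole, 28 mm across, ringed in black, goes through the plate's middle. Below it, coaxial, a copper coil with a 44 mm bore, its top 70 mm and its floor 26 mm above the bench. Origin under its centre.
- guide_hole (a point): Centre of the guide hole at the plate's top face, 120 mm above the bench. z up.
- spare_probe: Spare probe in the other tube of the stand, same shape as the red one but with a blue handle only 45 mm tall. Bystander. Origin at the rod's tip, z up the rod.
- tape: Blue tape roll lying flat, 84 mm across, 24 mm high. Bystander. Origin under its centre.
- screwdriver: Screwdriver with yellow handle lying on the bench, about 200 mm long, x along it towards the tip. Bystander.
- multimeter: Red hand-held multimeter lying flat, 85 x 165 x 36 mm. Bystander. Origin under its centre.
- battery_case: Open black battery case with white cells, 130 x 230 x 45 mm. Bystander. Origin under its centre.
- battery_clip: Orange and black battery clamp lying flat, 38 x 155 x 28 mm. Bystander. Origin under its middle.
- spare_coil: Spare copper coil standing on the bench, 68 mm across, 44 mm high. Bystander. Origin under its centre.

How it is judged:
On the way, in this order (a step that is already met when the one before it is completed fails the run):
1. the knob is turned clockwise to its stop (value of joint zero_knob above 0.95 rad), for 0.1 s.
2. the knob is let go and has sprung back (value of joint zero_knob below 0.08 rad and contact force between the fingers and meter below 0.2 N), for 0.2 s.
3. the red probe is lifted clear of the stand, tip above the tubes (height (world z) of probe_tip above 0.117 m and contact force between probe and the fingers above 1 N), for 0.1 s.
4. the rod is in the guide hole, centred, with the yellow band level with the plate (z of probe_tip in the frame of guide_hole between -0.065 and -0.045 m and horizontal distance between each of probe_tip, probe_band and guide_hole below 0.006 m and angle between probe's own z axis and vertical below 0.1 rad and contact force between probe and the fingers above 1 N and contact force between probe and jig below 0.2 N and contact force between probe and stand below 0.2 N), for 0.3 s.
At the end, for the whole second after the job is handed in: The fingers hold the red probe still (under 20 mm/s) and upright (0.1 rad), its rod through the guide hole, tip 45 to 65 mm below the plate top, tip and yellow band within 6 mm of the hole axis, touching neither jig nor stand; the knob is back below 0.08 rad (all of step 4 and linear speed of probe below 0.02 m/s and value of joint zero_knob below 0.08 rad); the arm keeps its last pose, push and grip.
It fails at once if the probe touches the jig: bore, plate or coil (over 0.5 N) (contact force between probe and jig above 0.5 N).
It fails at once if the gripper or arm touches the jig (over 2 N) (contact force between the arm and jig above 2 N).
It fails at once if the red probe falls over or out of the hand (angle between probe's own z axis and vertical above 0.7 rad).
It fails at once if a bystander is moved more than 20 mm (distance of any of spare_probe, tape, screwdriver, multimeter, battery_case, battery_clip, spare_coil from where it was at the start of the episode above 0.02 m).
It also fails if it takes over 72 s, if anything falls off the work surface, if the arm or the gripper's body presses on something with over 40 N, if the wrist force passes 120 N, or if a joint passes its speed limit or range.

ROBOT

A 6-joint arm with a two-finger parallel gripper is mounted at the origin on the work surface. World frame = base frame: x ahead of the robot, y to its left, z up, the work surface at z = 0. Lengths are in m, angles in rad, forces in N, time in s.
With the tool pointing down it reaches from about 0.35 to 0.85 m from the base axis. Payload 8.1 kg.
Tool frame: the origin (TCP) lies at the centre of the arm's flange, where the gripper is bolted on; the fingertips stand 186 mm ahead of it and the grasp point (between the pads) lies 167 mm ahead of it; z points along the fingers, y is the direction in which the jaws open and shut (so a half turn about z gives the same grasp; the last joint's range is limited). The gripper opens to 93 mm and grips with 3 to 60 N. Pads are 15 mm wide; open, the fingers measure 128 mm over their backs; the gripper's body (75 mm by 188 mm) begins 65 mm behind the grasp point.
Start: joints at [1.158, 0.13, 1.488, -0, 1.523, -0.085], TCP at [0.193, 0.568, 0.405] pointing down, gripper open.
Joint ranges: [-2.96, 2.96], [-0.89, 2.26], [0.02, 2.5], [-1.34, 4.48], [0, 2.73], [-2.66, 2.66]. Speed limits (rad/s): [2.39, 2.39, 2.79, 3.14, 3.14, 3.14].

INTERFACE

Orientations are given as a rotation vector (axis times angle).
In Python, from plant import robot, viewer, order gives the robot as it stands.
- The arm moves only by the tool apply_moves, never from a script. Its argument "deltas" is a list of rows, each a list of 3 entries, a list of its own where there are three numbers: the finger opening in mm, from 0 to 93, then the shift along the tool's x, y, z in mm, then the turn about the tool's z in rad. In form: [[grip, [dx, dy, dz], yaw], ...]. A call has 1 to 5 rows; each row shifts and turns the commanded pose from where the row before left it, along the tool's axes as they then stand; what a row does not reach is not made up. A row lasts 1/8 s, in which the tool goes at most 62.5 mm and 10.7 degrees, less where a joint would pass 70% of its speed; a pose out of reach is approached as far as the arm can. A call is refused whole if a number of a shift passes 62.5 or a number of a turn 0.188, either way. A call with a gripper value outside its range is refused whole. The fingers move at their own pace and stop on an object; "grip_force" is the grip in N (left out, the last holds). Time passes only in rows, so rows that do not move let the fingers close. It gives the time, the measured TCP pose, the force and the opening at its end, in the units of the state.
- robot.read_state(): the state, without advancing time (a new reading comes with each control period).
- viewer.read_camera(name): name is "side" or "top"; returns the picture (420x560x3 uint8, blue, green, red); there is no depth.
- viewer.get_calibration(name): a dict with "fx", "fy", "cx", "cy" (pixels), "R" (3x3) and "t" (3): a world point X has camera coordinates R X + t. Camera axes: x right, y down, z forward; pixel columns grow to the right and rows downward; lengths in m; the calibration is good to about 2 mm. A picture is of the moment at which its call begins. get_calibration takes no time and is no camera call.
- order.close_job(): hands the job in, once; it reports no verdict.
The state is a dict: "t": time; "q": joint angles; "dq": joint speeds; "joint_torque": joint torques, N m; "tool_pos": TCP position; "orientation": TCP orientation; "force": force on the tool from outside, world axes, zero at the start; "wrist_torque": the same for the moment, N m; "opening": finger opening in m.
Only numpy, scipy, OpenCV 4.12 (cv2) and the standard library are available. Lean on these libraries where they do the work, as an engineer would, in place of code of your own. Each camera call takes 0.05 s, during which the arm holds its last target. There are 200 camera calls.

## Working session

There is one attempt and no reset: what is moved stays moved. The work goes in short steps, Python scripts to look and compute and a tool call to move; the robot and the scene stay as the last step left them, time stands still between calls to the robot, and variables do not carry over. Pictures are saved under pics/ and viewed, about 8 in all and at most 12, crops included, and the job is handed in when it is done.

Besides the shell and the picture viewer there is one more tool, called after ">>>" as a command line: name --argument value ..., lists and objects as JSON in quotes. apply_moves: Moves the arm, as the interface text tells. Its arguments: {"type":"object","properties":{"deltas":{"type":"array"},"grip_force":{"type":"number"}},"required":["deltas"]}

```bash
mkdir -p pics; ls; python3 - <<'E'
from plant import robot, viewer, order
import cv2
s=robot.read_state(); print(s)
for n in("top","side"):
    c=viewer.get_calibration(n); print(n,c)
    cv2.imwrite(f"pics/{n}0.png",viewer.read_camera(n))
E
```

```text
pics
{'t': 0.0, 'q': array([ 1.15762837e+00,  1.31163553e-01,  1.48925338e+00, -1.12484797e-05,
        1.52295956e+00, -8.54151477e-02]), 'dq': array([-9.20212339e-05,  8.78942953e-04, -5.55649530e-04,  9.46381315e-04,
       -8.66139776e-04, -8.37312126e-04]), 'joint_torque': array([ 5.15600223e-04, -5.59860563e+01, -4.91750443e+01,  7.65727786e-02,
        3.58987204e-02, -1.66243603e-04]), 'tool_pos': array([0.19305263, 0.56786685, 0.40369993]), 'orientation': array([-5.12460592e-01, -3.09907801e+00,  2.71940481e-03]), 'force': array([-0.51402999,  0.27550717, -0.59140135]), 'wrist_torque': array([ 0.03585232,  0.02883321, -0.00256045]), 'opening': 0.09364981333787868}
top {'fx': 508.5424447444851, 'fy': 508.5424447444851, 'cx': 274.3259946304566, 'cy': 198.209190698582, 'R': array([[-0.01230749, -0.99991984,  0.00297424],
       [-0.98415127,  0.01158707, -0.176952  ],
       [ 0.17690335, -0.00510494, -0.98421499]]), 't': array([-0.00447881,  0.59169935,  1.62384506])}
side {'fx': 462.68411189248076, 'fy': 462.68411189248076, 'cx': 282.24483697063374, 'cy': 213.06100131815634, 'R': array([[ 0.6936723 , -0.72025274, -0.00739748],
       [-0.47605281, -0.45072874, -0.75512736],
       [ 0.54054829,  0.52733252, -0.65553639]]), 't': array([-0.39895433,  0.35183121,  1.08561772])}
```

View pics/top0.png

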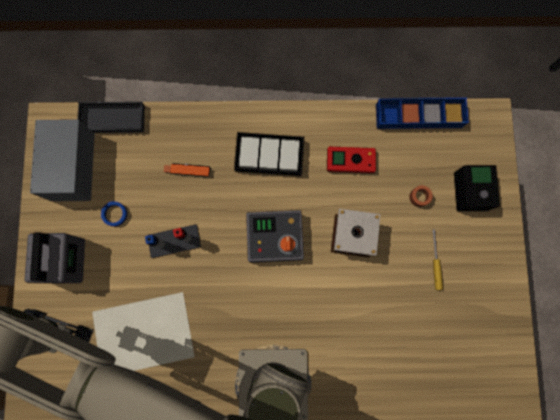

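View pics/side0.png

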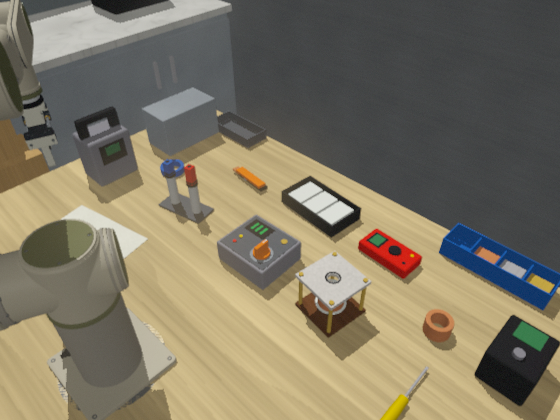

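The top view shows the stand at left (blue handle at (152,240), red at (179,233)), the meter in the middle with its knob at (288,243), and the jig at right with its hole at (357,232). The stand, meter and jig are each slightly yawed. Next I measure them with masks.

```bash
cat > h.py <<'E'
from plant import robot, viewer, order
import cv2, numpy as np
C={n:viewer.get_calibration(n) for n in("top","side")}
def ray(n,u,v):
    c=C[n]; d=c["R"].T@np.array([(u-c["cx"])/c["fx"],(v-c["cy"])/c["fy"],1.]); return -c["R"].T@c["t"],d
def plane(n,u,v,z):
    o,d=ray(n,u,v); return o+d*(z-o[2])/d[2]
def proj(n,X):
    c=C[n]; p=c["R"]@np.asarray(X)+c["t"]; return np.array([c["fx"]*p[0]/p[2]+c["cx"],c["fy"]*p[1]/p[2]+c["cy"]])
def tri(a,b):
    (o,d),(p,e)=ray("top",*a),ray("side",*b); d=d/np.linalg.norm(d); e=e/np.linalg.norm(e)
    s=np.linalg.lstsq(np.c_[d,-e],p-o,rcond=None)[0]; P,Q=o+s[0]*d,p+s[1]*e
    return (P+Q)/2,np.linalg.norm(P-Q)
def mask(im,lo,hi):
    h=cv2.cvtColor(im,cv2.COLOR_BGR2HSV)
    if lo[0]>hi[0]: return cv2.inRange(h,(lo[0],*lo[1:]),(180,*hi[1:]))|cv2.inRange(h,(0,*lo[1:]),hi)
    return cv2.inRange(h,lo,hi)
def blobs(m,box,amin=8):
    x0,y0,x1,y1=box; w=np.zeros_like(m); w[y0:y1,x0:x1]=m[y0:y1,x0:x1]
    cs=cv2.findContours(w,cv2.RETR_EXTERNAL,cv2.CHAIN_APPROX_NONE)[0]
    return sorted([c for c in cs if cv2.contourArea(c)>=amin],key=cv2.contourArea,reverse=True)
def cen(c): 
    m=cv2.moments(c); return m["m10"]/m["m00"],m["m01"]/m["m00"]
E
python3 - <<'E'
from h import *
T=cv2.imread("pics/top0.png");S=cv2.imread("pics/side0.png")
red=((172,120,60),(6,255,255)); ora=((5,150,120),(18,255,255))
for n,im,bx,ko in(("top",T,(160,215,205,255),(270,225,302,262)),("side",S,(175,155,205,195),(245,230,280,270))):
    for nm,c,b in(("red",red,bx),("orange",ora,ko)):
        for k in blobs(mask(im,*c),b)[:2]: print(n,nm,cen(k),cv2.contourArea(k),cv2.boundingRect(k),cv2.minAreaRect(k))
# plate: low-sat bright
for n,im,b in(("top",T,(325,200,390,262)),("side",S,(285,240,380,312))):
    for k in blobs(mask(im,(0,0,110),(180,70,255)),b)[:1]:
        r=cv2.minAreaRect(k); print(n,"plate",r,cv2.contourArea(k)); 
        q=cv2.approxPolyDP(cv2.convexHull(k),4,True)[:,0]
        print([ (p.tolist(),plane(n,*p,.12).round(3).tolist()) for p in q])
t=cv2.resize(T[200:270,130:390],None,fx=3,fy=3,interpolation=cv2.INTER_CUBIC)
s=cv2.resize(S[150:340,150:380],None,fx=3,fy=3,interpolation=cv2.INTER_CUBIC)[:380]
s2=cv2.resize(S[225:320,210:380],None,fx=4,fy=4,interpolation=cv2.INTER_CUBIC)
o=np.zeros((600,800,3),np.uint8); o[:210,:780]=t; o[215:595,:680]=s2; cv2.imwrite("pics/crop1.png",o)
E
```

```text
top red (177.2979797979798, 232.3232323232323) 66.0 (172, 228, 11, 10) ((177.35296630859375, 232.4117889404297), (8.731282234191895, 9.216353416442871), 75.96376037597656)
top orange (285.00399201596804, 243.9321357285429) 83.5 (280, 237, 10, 14) ((284.5, 243.5), (13.0, 9.0), 90.0)
side red (189.35636856368563, 172.95257452574523) 123.0 (184, 165, 12, 18) ((189.4729766845703, 173.33786010742188), (17.261892318725586, 9.370742797851562), 80.53767395019531)
side orange (261.22636815920396, 250.67164179104478) 201.0 (253, 241, 17, 18) ((261.0, 249.5), (17.0, 16.0), 90.0)
top plate ((357.17071533203125, 231.46340942382812), (42.18484878540039, 41.963985443115234), 6.34019136428833) 1586.5
[([339, 209], [0.543, -0.215, 0.12]), ([376, 214], [0.525, -0.331, 0.12]), ([375, 254], [0.4, -0.321, 0.12]), ([335, 249], [0.417, -0.198, 0.12])]
side plate ((330.75018310546875, 279.74017333984375), (59.274658203125, 57.6666374206543), 46.12331008911133) 2381.0
[([337, 252], [0.549, -0.222, 0.12]), ([371, 281], [0.529, -0.342, 0.12]), ([341, 311], [0.41, -0.345, 0.12]), ([321, 311], [0.379, -0.312, 0.12]), ([295, 273], [0.422, -0.192, 0.12])]
```

View pics/crop1.png

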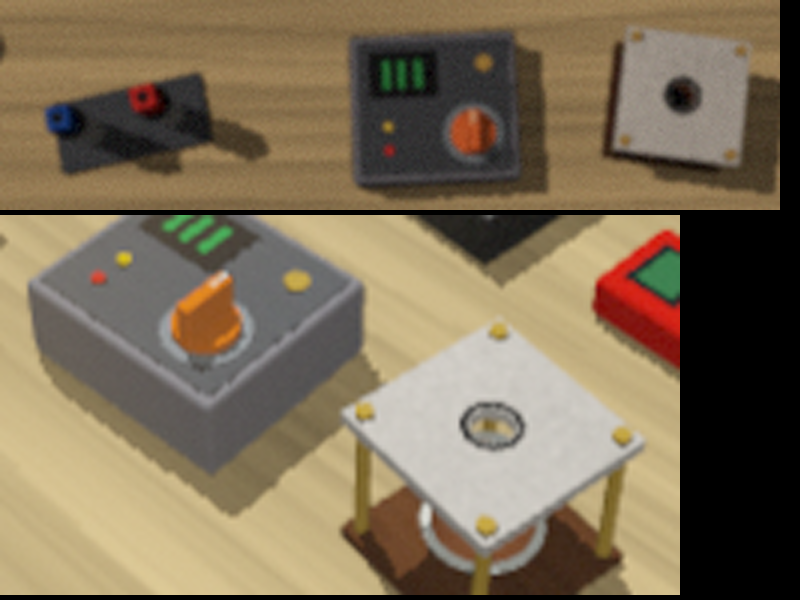

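The crop shows the knob bar lying along the image vertical at about top (287,244), the hole at top (357.7,232) and side (333,277.5), and the red handle nearer the middle of the stand. Next: the hole ring, knob, panel and stand base.

```bash
python3 - <<'E'
from h import *
T=cv2.imread("pics/top0.png");S=cv2.imread("pics/side0.png")
print("cams",[(-C[n]["R"].T@C[n]["t"]).round(3) for n in C])
# hole ring
H={}
for n,im,b in(("top",T,(346,220,370,244)),("side",S,(318,262,348,292))):
    g=cv2.cvtColor(im,cv2.COLOR_BGR2GRAY); k=blobs(cv2.inRange(g,0,125),b)[0]; e=cv2.fitEllipse(cv2.convexHull(k)); H[n]=e[0]
    print(n,"ring",e,"@.12",plane(n,*e[0],.12).round(4))
print("hole tri",tri(H["top"],H["side"]))
# plate centre from caps (z .124) in side & top : yellow
for n,im,b in(("top",T,(325,200,390,262)),("side",S,(285,240,380,316))):
    for k in blobs(mask(im,(15,100,60),(35,255,255)),b,2)[:6]: print(n,"cap",np.round(cen(k),1),cv2.contourArea(k),plane(n,*cen(k),.124).round(3))
# dark bodies in top
g=cv2.cvtColor(T,cv2.COLOR_BGR2HSV)
m=cv2.inRange(g,(0,0,0),(180,90,120))
for nm,b,z in(("meter",(240,205,310,268),.07),("stand",(143,220,206,262),.008)):
    k=blobs(m,b)[0]; r=cv2.minAreaRect(k); print(nm,r)
    for p in cv2.boxPoints(r): print("  ",p.round(1),plane("top",*p,z).round(4))
# knob
for n,im,b in(("top",T,(270,225,302,262)),("side",S,(240,225,285,275))):
    k=blobs(mask(im,(3,120,100),(20,255,255)),b)[0]; hu=cv2.convexHull(k)
    print(n,"knob",cen(hu),cv2.boundingRect(k),plane(n,*cen(hu),.097).round(4))
E
```

```text
cams [array([ 0.295, -0.003,  1.703]), array([-0.143, -0.701,  0.974])]
top ring ((357.21331787109375, 231.39755249023438), (13.392967224121094, 13.839837074279785), 7.9038777351379395) @.12 [ 0.471  -0.2692  0.12  ]
side ring ((332.6123352050781, 277.3226623535156), (11.358652114868164, 15.551185607910156), 98.7889633178711) @.12 [ 0.4747 -0.2676  0.12  ]
hole tri (array([ 0.47121216, -0.26909823,  0.12378133]), np.float64(0.0016448077471447609))
top cap [357.  230.5] 3904.0 [ 0.473 -0.268  0.124]
side cap [300.2 294.9] 82.0 [ 0.378 -0.249  0.124]
side cap [361.9 300.4] 81.5 [ 0.464 -0.363  0.124]
side cap [329.9 312.6] 15.5 [ 0.387 -0.331  0.124]
side cap [330.8 302.3] 11.5 [ 0.411 -0.314  0.124]
side cap [365.  279.5] 10.0 [ 0.52  -0.33   0.124]
side cap [300.4 273.6] 8.5 [ 0.427 -0.205  0.124]
meter ((274.53985595703125, 235.9566650390625), (51.0806770324707, 56.8673210144043), 87.61405944824219)
   [245.1 211.6] [0.5454 0.084  0.07  ]
   [301.9 209.3] [ 0.551  -0.1006  0.07  ]
   [304.  260.3] [ 0.386  -0.1038  0.07  ]
   [247.2 262.7] [0.3807 0.0776 0.07  ]
stand ((172.40570068359375, 240.93833923339844), (23.99175262451172, 54.0838737487793), 78.17852020263672)
   [143.5 234.7] [0.4808 0.4268 0.008 ]
   [196.4 223.7] [0.516  0.2506 0.008 ]
   [201.3 247.1] [0.4371 0.2331 0.008 ]
   [148.4 258.2] [0.4025 0.4079 0.008 ]
top knob (285.4231884057971, 243.55942028985507) (280, 237, 11, 14) [ 0.4377 -0.0446  0.097 ]
side knob (261.48846960167714, 250.22921034241787) (253, 240, 17, 20) [ 0.4349 -0.0597  0.097 ]
```

```bash
python3 - <<'E'
from h import *
T=cv2.imread("pics/top0.png");S=cv2.imread("pics/side0.png")
print("red top@.181,.170",plane("top",177.3,232.3,.181).round(4),plane("top",177.3,232.3,.17).round(4))
print("tri",tri((177.3,232.3),(189.36,172.95)))
print("side top@.181",plane("side",190.5,168,.181).round(4))
# blue handle
for n,im,b in(("top",T,(140,225,165,252)),("side",S,(155,150,182,185))):
    k=blobs(mask(im,(105,120,40),(130,255,255)),b)[0]; print(n,"blue",np.round(cen(k),1),cv2.boundingRect(k),plane(n,*cen(k),.155).round(4))
print("knob by eye top",plane("top",287.3,243.7,.095).round(4))
for X in ([.439,-.052,.108],[.4686,.281,.181],[.4686,.281,.01]): print(X,[proj(n,X).round(1) for n in C])
s=robot.read_state();R=cv2.Rodrigues(s["orientation"])[0];print(R.round(4))
tgt=np.array([.439,-.052,.40]);print("d tool",(R.T@(tgt-s["tool_pos"])*1e3).round(1), "phi",np.degrees(np.arctan2(R[1,1],R[0,1])))
E
```

```text
red top@.181,.170 [0.468  0.2817 0.181 ] [0.4692 0.2837 0.17  ]
tri (array([0.47111898, 0.28576454, 0.15755182]), np.float64(0.0011092187980072774))
side top@.181 [0.4715 0.2746 0.181 ]
top blue [149.7 239.1] (146, 235, 8, 9) [0.451  0.3701 0.155 ]
side blue [165.8 164.2] (161, 160, 12, 12) [0.4518 0.3783 0.155 ]
knob by eye top [ 0.4374 -0.0506  0.095 ]
[0.439, -0.052, 0.108] [array([287.9, 242.8]), array([260.4, 245.1])]
[0.4686, 0.281, 0.181] [array([177.5, 232.1]), array([188.4, 167.6])]
[0.4686, 0.281, 0.01] [array([187. , 237.8]), array([195.9, 211.4])]
[[-9.468e-01  3.220e-01 -7.000e-04]
 [ 3.220e-01  9.468e-01 -1.500e-03]
 [ 1.000e-04 -1.600e-03 -1.000e+00]]
d tool [-432.4 -507.7    4.5] phi 71.21890463864501
```

Red probe axis is at (0.469, 0.282). Blue to red is 90 mm, as it must be, and the stand yaw is about 11.5°. The knob is at about (0.438, -0.052) with the meter yaw about 2°. Moving over the knob.

>>> apply_moves --deltas '[[93,[-21,-25,0],0],[93,[-21,-25,0],0],[93,[-21,-25,0],0],[93,[-21,-25,0],0],[93,[-21,-25,0],0]]'

```text
t: 0.72
tool_pos: [0.2525, 0.4148, 0.4043]
orientation: [-0.512, -3.099, 0.001]
force: [0.9, 0.9, 0.2]
opening: 0.0931
```

>>> apply_moves --deltas '[[93,[-22,-26,0],0],[93,[-22,-26,0],0],[93,[-22,-26,0],0],[93,[-22,-26,0],0],[93,[-22,-26,0],0]]'

```text
t: 1.35
tool_pos: [0.3147, 0.2563, 0.4044]
orientation: [-0.512, -3.099, 0.001]
force: [1.2, -0.4, 0.4]
opening: 0.0929
```

>>> apply_moves --deltas '[[93,[-22,-26,0],0],[93,[-22,-26,0],0],[93,[-22,-26,0],0],[93,[-22,-26,0],0],[93,[-22,-26,0],0]]'

```text
t: 1.98
tool_pos: [0.377, 0.0978, 0.4044]
orientation: [-0.513, -3.099, 0.0]
force: [0.5, 0.2, -0.2]
opening: 0.0928
```

>>> apply_moves --deltas '[[93,[-22,-25,0],0],[93,[-22,-25,0],0],[93,[-22,-25,0],0],[93,[-22,-25,0],0],[93,[0,0,0],0]]'

```text
t: 2.6
tool_pos: [0.4282, -0.0256, 0.4042]
orientation: [-0.517, -3.098, 0.0]
force: [0.1, 0.4, 0.0]
opening: 0.093
```

>>> apply_moves --deltas '[[93,[0,0,0],-0.18],[93,[0,0,0],-0.18],[93,[0,0,0],0]]' --grip_force 15

```text
t: 2.98
tool_pos: [0.4277, -0.0233, 0.4045]
orientation: [0.05, -3.141, -0.001]
force: [-0.4, 0.8, 0.7]
opening: 0.0932
```

```bash
cat >> h.py <<'E'
def to(x,y,z):
    s=robot.read_state();R=cv2.Rodrigues(s["orientation"])[0]
    print("t",s["t"],"pos",s["tool_pos"].round(4),"z",R[:,2].round(4),"phi",np.degrees(np.arctan2(R[1,1],R[0,1])).round(2),"q",s["q"].round(2),"F",s["force"].round(1),"open",round(s["opening"],4))
    print("d",(R.T@(np.array([x,y,z])-s["tool_pos"])*1e3).round(1))
E
python3 -c "
from h import *
to(.438,-.052,.268)"
```

```text
t 2.975 pos [ 0.4277 -0.0233  0.4045] z [-5.e-04  4.e-04 -1.e+00] phi 91.82 q [-0.17 -0.35  1.94  0.    1.56 -1.78] F [-0.4  0.8  0.7] open 0.0932
d [ -9.4 -29.  136.5]
```

>>> apply_moves --deltas '[[93,[-9,-29,0],0],[93,[0,0,35],0],[93,[0,0,35],0],[93,[0,0,32],0],[93,[0,0,0],0]]'

```text
t: 3.6
tool_pos: [0.4366, -0.052, 0.3002]
orientation: [0.045, -3.136, -0.002]
force: [-0.6, -0.8, 0.2]
opening: 0.0926
```

```bash
python3 - <<'E'
from h import *
to(.438,-.052,.268)
S=viewer.read_camera("side");T=viewer.read_camera("top")
o=np.zeros((600,800,3),np.uint8)
o[:,:400]=cv2.resize(S[175:295,220:300],(400,600),interpolation=cv2.INTER_CUBIC)
o[:,400:]=cv2.resize(T[190:310,240:320],(400,600),interpolation=cv2.INTER_CUBIC)
cv2.imwrite("pics/k1.png",o)
E
```

```text
t 3.6 pos [ 0.4366 -0.052   0.3002] z [-0.0055  0.0015 -1.    ] phi 91.65 q [-0.24 -0.24  2.04  0.    1.35 -1.84] F [-0.6 -0.8  0.2] open 0.0926
d [-1.6 -0.1 32.2]
```

View pics/k1.png

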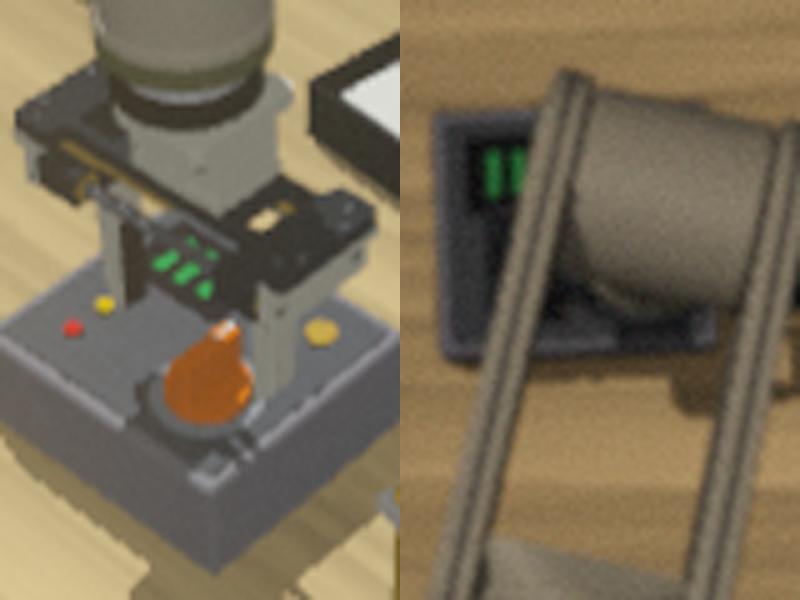

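In the side view the fingers straddle the orange bar, and the fingertip midpoint at about (260,244.5) px matches the bar ridge centre. Descending and gripping.

>>> apply_moves --deltas '[[93,[-1,0,16],0],[93,[0,0,16],0],[93,[0,0,0],0],[30,[0,0,0],0],[6,[0,0,0],0]]' --grip_force 15

```text
t: 4.32
tool_pos: [0.4392, -0.0529, 0.2712]
orientation: [-0.05, 3.14, -0.0]
force: [-0.2, 0.5, -0.3]
opening: 0.0771
```

>>> apply_moves --deltas '[[6,[0,0,0],0],[6,[0,0,0],0],[6,[0,0,0],0],[6,[0,0,0],0]]'

```text
t: 4.82
tool_pos: [0.4389, -0.0528, 0.2708]
orientation: [-0.051, 3.141, -0.0]
force: [-0.8, 0.4, -1.2]
opening: 0.0377
```

>>> apply_moves --deltas '[[6,[0,0,2],0],[6,[0,0,0],0],[6,[0,0,0],0],[6,[0,0,0],0],[6,[0,0,0],0]]'

```text
t: 5.45
tool_pos: [0.4388, -0.0518, 0.2685]
orientation: [0.051, -3.141, -0.004]
force: [-0.2, 7.1, 0.2]
opening: 0.0118
```

```bash
python3 -c "
from h import *
to(.438,-.052,.268)"
```

```text
t 5.45 pos [ 0.4388 -0.0518  0.2685] z [-6.0e-04  2.5e-03 -1.0e+00] phi 91.86 q [-0.23 -0.2   2.06  0.    1.28 -1.84] F [-0.2  7.1  0.2] open 0.0118
d [ 0.8 -0.2  0.5]
```

Gripped: the opening is 11.8 mm against a 12 mm bar. Now twisting clockwise.

>>> apply_moves --deltas '[[6,[0,1,0],0],[6,[0,0,0],0.16],[6,[0,0,0],0.16],[6,[0,0,0],0.16],[6,[0,0,0],0.16]]'

```text
t: 6.08
tool_pos: [0.439, -0.0509, 0.2686]
orientation: [-0.948, -2.995, -0.004]
force: [1.4, 8.8, -1.5]
opening: 0.012
```

>>> apply_moves --deltas '[[6,[0,0,0],0.16],[6,[0,0,0],0.16],[6,[0,0,0],0.06],[6,[0,0,0],0.04],[6,[0,0,0],0]]'

```text
t: 6.7
tool_pos: [0.4392, -0.0506, 0.2686]
orientation: [-1.544, -2.735, -0.005]
force: [4.4, 9.9, -3.2]
opening: 0.0118
```

```bash
python3 -c "
from h import *
to(.438,-.052,.268);print(robot.read_state()['wrist_torque'])"
```

```text
t 6.7 pos [ 0.4392 -0.0506  0.2686] z [ 0.0013  0.003  -1.    ] phi 31.1 q [-0.23 -0.2   2.06  0.    1.27 -0.78] F [ 4.4  9.9 -3.2] open 0.0118
d [-0.6 -1.8  0.6]
[ 1.7033699  -0.71832474  0.11595601]
```

>>> apply_moves --deltas '[[6,[0,0,0],0.05],[6,[0,0,0],0],[6,[0,0,0],0]]'

```text
t: 7.08
tool_pos: [0.4392, -0.0505, 0.2686]
orientation: [-1.611, -2.696, -0.005]
force: [3.7, 11.3, -1.3]
opening: 0.0124
```

```bash
python3 - <<'E'
from h import *
to(.438,-.052,.268);print(robot.read_state()['wrist_torque'])
S=viewer.read_camera("side")
cv2.imwrite("pics/k2.png",cv2.resize(S[190:290,210:310],(600,600),interpolation=cv2.INTER_CUBIC))
E
```

```text
t 7.075 pos [ 0.4392 -0.0505  0.2686] z [ 0.0011  0.0031 -1.    ] phi 28.29 q [-0.23 -0.2   2.06  0.    1.27 -0.73] F [ 3.7 11.3 -1.3] open 0.0124
d [-0.7 -1.8  0.6]
[ 1.80386468 -0.64960861  0.29540913]
```

View pics/k2.png

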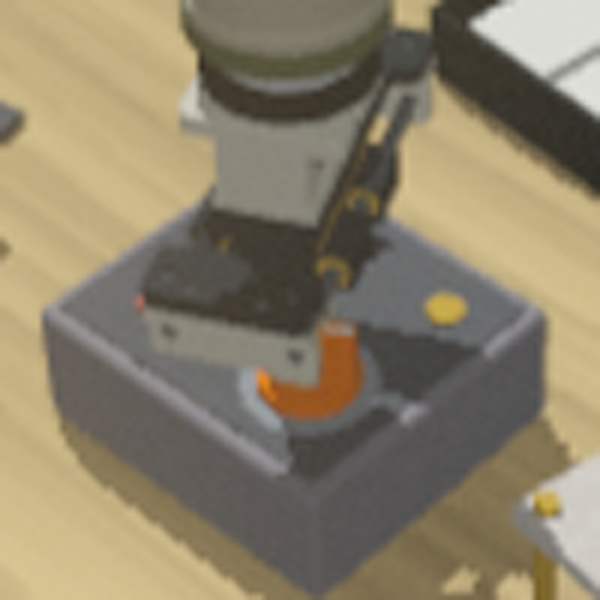

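The picture shows the bar turned with the gripper, its white-tipped end at about (340,330) in the crop. Wrist torque jumped from 0.12 to 0.30 N m over the last 3°, so the knob is on its stop. Releasing.

>>> apply_moves --deltas '[[93,[0,0,0],0],[93,[0,0,0],0],[93,[0,0,0],0],[93,[0,0,0],0],[93,[0,0,0],0]]'

```text
t: 7.75
tool_pos: [0.439, -0.052, 0.2689]
orientation: [1.612, 2.696, -0.0]
force: [-0.5, 0.4, 0.1]
opening: 0.0576
```

>>> apply_moves --deltas '[[93,[0,0,0],0],[93,[0,0,0],0],[93,[0,0,0],0],[93,[0,0,0],0],[93,[0,0,-10],0]]'

```text
t: 8.38
tool_pos: [0.4385, -0.0516, 0.2783]
orientation: [-1.611, -2.695, 0.001]
force: [-0.2, 0.4, 0.6]
opening: 0.0928
```

>>> apply_moves --deltas '[[93,[0,0,-30],0],[93,[0,0,-40],0],[93,[0,0,-40],0],[93,[0,0,-30],0.15],[93,[0,0,0],0.15]]'

```text
t: 9.0
tool_pos: [0.4395, -0.0519, 0.4229]
orientation: [1.999, 2.416, 0.004]
force: [0.1, 0.1, -0.8]
opening: 0.0932
```

```bash
python3 - <<'E'
from h import *
to(.469,.282,.42)
S=viewer.read_camera("side")
cv2.imwrite("pics/k3.png",cv2.resize(S[140:290,150:310],None,fx=4,fy=4,interpolation=cv2.INTER_CUBIC))
E
```

```text
t 9.0 pos [ 0.4395 -0.0519  0.4229] z [ 0.0061 -0.0015 -1.    ] phi 10.78 q [-0.23 -0.32  1.88 -0.    1.58 -0.42] F [ 0.1  0.1 -0.8] open 0.0932
d [322.5  91.4   2.6]
```

View pics/k3.png

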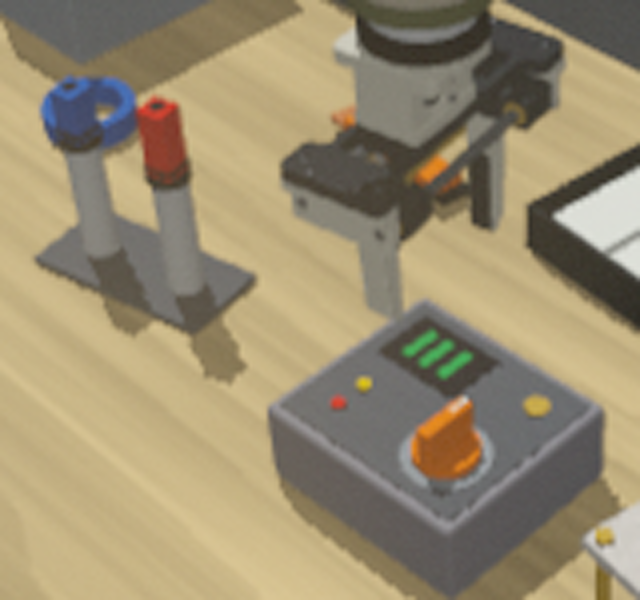

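The knob is back at rest, bar at (450,430) in the crop; the red probe is undisturbed. Going to the probe.

>>> apply_moves --deltas '[[93,[32,9,0],-0.01],[93,[33,9,0],0],[93,[33,9,0],0],[93,[33,9,0],0],[93,[33,9,0],0]]'

```text
t: 9.68
tool_pos: [0.45, 0.1191, 0.4189]
orientation: [-1.982, -2.438, 0.0]
force: [-0.3, 0.5, 0.7]
opening: 0.093
```

>>> apply_moves --deltas '[[93,[33,9,0],0],[93,[33,9,0],0],[93,[33,9,0],0],[93,[33,9,0],0],[93,[26,10,0],0]]'

```text
t: 10.3
tool_pos: [0.4632, 0.2833, 0.4188]
orientation: [-1.981, -2.438, 0.0]
force: [-0.0, -0.7, 0.1]
opening: 0.093
```

>>> apply_moves --deltas '[[93,[0,0,0],0],[93,[0,0,0],0]]'

```text
t: 10.55
tool_pos: [0.4633, 0.2815, 0.4186]
orientation: [1.983, 2.436, -0.001]
force: [-0.2, -0.0, 0.4]
opening: 0.0928
```

```bash
python3 -c "
from h import *
to(.469,.282,.323)"
```

```text
t 10.55 pos [0.4633 0.2815 0.4186] z [-5.e-04 -7.e-04 -1.e+00] phi 11.71 q [ 0.45 -0.03  1.63 -0.    1.54  0.25] F [-0.2 -0.   0.4] open 0.0928
d [-0.6  5.7 95.6]
```

>>> apply_moves --deltas '[[93,[0,6,20],0],[93,[0,0,25],0],[93,[0,0,25],0],[93,[0,0,25],0],[93,[0,0,0],0]]'

```text
t: 11.18
tool_pos: [0.4684, 0.2819, 0.3201]
orientation: [-1.984, -2.432, 0.009]
force: [-0.9, -1.3, -0.5]
opening: 0.0927
```

>>> apply_moves --deltas '[[93,[0,0,0],0],[40,[0,0,0],0],[40,[0,0,0],0],[40,[0,0,0],0],[40,[0,0,0],0]]' --grip_force 20

```text
t: 11.8
tool_pos: [0.4694, 0.2832, 0.324]
orientation: [1.985, 2.435, 0.001]
force: [-0.1, 0.2, -0.2]
opening: 0.0576
```

```bash
python3 -c "
from h import *
to(.469,.282,.323)
S=viewer.read_camera('side');T=viewer.read_camera('top')
cv2.imwrite('pics/p1.png',np.hstack([cv2.resize(S[120:240,140:240],(400,480),interpolation=cv2.INTER_CUBIC),cv2.resize(T[180:300,130:230],(400,480),interpolation=cv2.INTER_CUBIC)]))"
```

```text
t 11.8 pos [0.4694 0.2832 0.324 ] z [ 3.e-04  2.e-04 -1.e+00] phi 11.64 q [0.45 0.04 1.73 0.   1.37 0.25] F [-0.1  0.2 -0.2] open 0.0576
d [-1.1 -0.6  1. ]
```

View pics/p1.png

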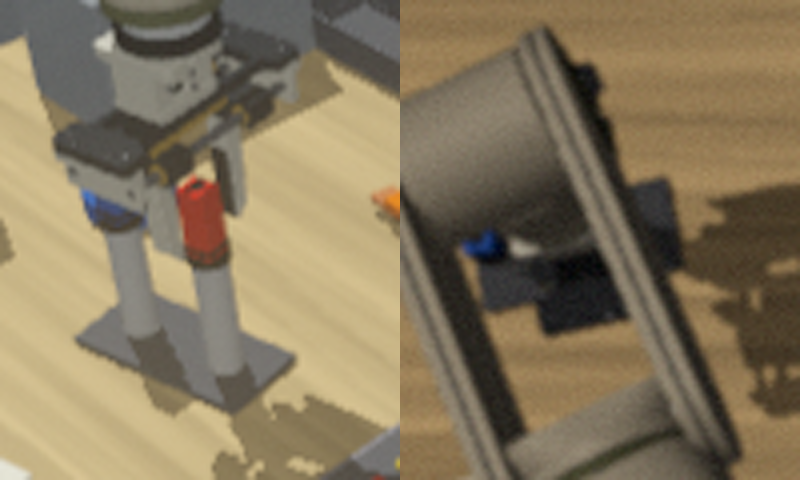

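The red handle at (205,215) in the crop sits between the fingers, and the blue one is clear of them. Closing and lifting.

>>> apply_moves --deltas '[[18,[0,0,0],0],[18,[0,0,0],0],[18,[0,0,0],0],[18,[0,0,0],0],[18,[0,0,0],0]]' --grip_force 25

```text
t: 12.52
tool_pos: [0.4694, 0.2832, 0.3238]
orientation: [1.985, 2.435, 0.0]
force: [1.5, 0.5, 0.6]
opening: 0.0242
```

>>> apply_moves --deltas '[[18,[0,0,0],0],[18,[0,0,0],0],[18,[0,0,0],0],[18,[0,0,0],0]]'

```text
t: 13.02
tool_pos: [0.4694, 0.2832, 0.3238]
orientation: [1.985, 2.435, 0.0]
force: [0.4, 0.1, 0.2]
opening: 0.024
```

```bash
python3 -c "
from h import *
to(.469,.282,.44)"
```

```text
t 13.025 pos [0.4694 0.2832 0.3238] z [ 1.e-04  0.e+00 -1.e+00] phi 11.63 q [ 0.45  0.04  1.73 -0.    1.37  0.25] F [0.4 0.1 0.2] open 0.024
d [  -1.1   -0.6 -116.2]
```

>>> apply_moves --deltas '[[18,[0,0,-10],0],[18,[0,0,-15],0],[18,[0,0,-20],0],[18,[0,0,-20],0],[18,[0,0,-20],0]]'

```text
t: 13.65
tool_pos: [0.4694, 0.2832, 0.4108]
orientation: [1.985, 2.435, 0.002]
force: [0.8, 0.0, -1.5]
opening: 0.0238
```

>>> apply_moves --deltas '[[18,[0,0,-20],0],[18,[0,0,-20],0],[18,[0,0,-20],0],[18,[0,0,-10],0],[18,[0,0,0],0]]'

```text
t: 14.28
tool_pos: [0.4695, 0.2832, 0.4796]
orientation: [1.985, 2.435, 0.002]
force: [-0.5, 0.5, -0.4]
opening: 0.0238
```

```bash
python3 -c "
from h import *
to(.471,-.268,.478)"
```

```text
t 14.275 pos [0.4695 0.2832 0.4796] z [ 1.2e-03  6.0e-04 -1.0e+00] phi 11.63 q [ 0.45 -0.03  1.52 -0.    1.65  0.25] F [-0.5  0.5 -0.4] open 0.0238
d [-540.2 -109.6    1.3]
```

>>> apply_moves --deltas '[[18,[-12,-2,0],0],[18,[-22,-4,0],0],[18,[-30,-6,0],0],[18,[-30,-6,0],0],[18,[-30,-6,0],0]]'

```text
t: 14.9
tool_pos: [0.4705, 0.1552, 0.4775]
orientation: [-1.984, -2.434, 0.003]
force: [0.0, -0.1, -1.1]
opening: 0.0239
```

>>> apply_moves --deltas '[[18,[-30,-6,0],0],[18,[-30,-6,0],0],[18,[-30,-6,0],0],[18,[-30,-6,0],0],[18,[-30,-6,0],0]]'

```text
t: 15.52
tool_pos: [0.4711, 0.0023, 0.4776]
orientation: [-1.985, -2.434, 0.002]
force: [0.3, -0.3, -1.4]
opening: 0.0239
```

>>> apply_moves --deltas '[[18,[-30,-6,0],0],[18,[-30,-6,0],0],[18,[-30,-6,0],0],[18,[-30,-6,0],0],[18,[-30,-6,0],0]]'

```text
t: 16.15
tool_pos: [0.4718, -0.1505, 0.4776]
orientation: [-1.984, -2.433, 0.001]
force: [0.1, 0.9, -1.7]
opening: 0.0242
```

>>> apply_moves --deltas '[[18,[-30,-6,0],0],[18,[-30,-6,0],0],[18,[-30,-6,0],0],[18,[-20,-5,0],0],[18,[-6,-2,0],0]]'

```text
t: 16.77
tool_pos: [0.4709, -0.2688, 0.4779]
orientation: [-1.986, -2.432, 0.0]
force: [0.9, -0.0, -2.4]
opening: 0.0243
```

>>> apply_moves --deltas '[[18,[0,0,0],0],[18,[0,0,0],0],[18,[0,0,0],0]]'

```text
t: 17.15
tool_pos: [0.4716, -0.267, 0.4789]
orientation: [1.983, 2.436, 0.0]
force: [-0.4, -0.1, -0.4]
opening: 0.0242
```

```bash
python3 - <<'E'
from h import *
to(.471,-.268,.464)
S=viewer.read_camera("side");T=viewer.read_camera("top")
cv2.imwrite("pics/s5.png",S);cv2.imwrite("pics/t5.png",T)
o=np.zeros((600,800,3),np.uint8)
o[:,:400]=cv2.resize(S[185:335,275:375],(400,600),interpolation=cv2.INTER_CUBIC)
o[:,400:]=cv2.resize(T[175:325,310:410],(400,600),interpolation=cv2.INTER_CUBIC)
cv2.imwrite("pics/j1.png",o)
E
```

```text
t 17.15 pos [ 0.4716 -0.267   0.4789] z [ 3.e-04 -1.e-04 -1.e+00] phi 11.69 q [-0.61 -0.05  1.54  0.    1.65 -0.81] F [-0.4 -0.1 -0.4] open 0.0242
d [-0.9 -0.8 14.9]
```

View pics/j1.png

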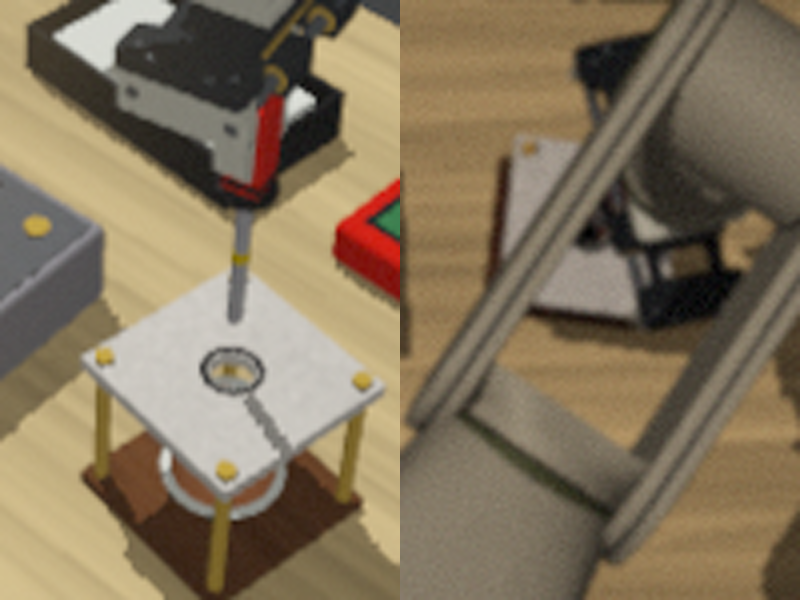

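The side view shows the rod hanging upright above the plate: tip at about (333.8,265), band at about (335.3,250), hole ring at (332.6,277.3). The top view is hidden by the arm. I'll compare the seen rod with where kinematics puts it, to get the side camera's bias.

```bash
cat > rod.py <<'E'
from h import *
def band(S,box=(318,225,352,300)):
    k=blobs(mask(S,(20,110,70),(35,255,255)),box,2); 
    return [(np.round(cen(c),2),cv2.contourArea(c),cv2.boundingRect(c)) for c in k[:3]]
E
python3 - <<'E'
from rod import *
S=cv2.imread("pics/s5.png"); s=robot.read_state(); p=s["tool_pos"]
R=cv2.Rodrigues(s["orientation"])[0]
print(band(S,(325,240,345,262)))
g=cv2.cvtColor(S,cv2.COLOR_BGR2GRAY)
for r in (240,244,256,259,262,264,265,266,267): print(r,g[r,326:345])
tip=p+R[:,2]*.3138
for h in(0,.027,.055,.08,.105): print(h,proj("side",tip-R[:,2]*h).round(2))
for X in([.471,-.2692,.12],[.4747,-.2676,.12],[.473,-.2685,.12]): print(proj("side",X).round(2),proj("top",X).round(2))
E
```

```text
[(array([334.58, 249.38]), 4.0, (333, 248, 5, 3))]
240 [171 172 174 175 169 147 141 105  98 106 107 103 114 154 172 172 170 170
 169]
244 [172 172 172 172 174 173 167 146 101 107 108 131 173 175 176 178 179 177
 178]
256 [200 203 201 200 200 191 146 106 108 108 151 199 200 200 200 193 181 176
 176]
259 [204 202 200 199 198 185 122 107 108 123 170 202 202 202 203 200 200 199
 195]
262 [203 202 204 204 200 179 102 106 106 128 180 199 200 200 198 197 199 200
 200]
264 [204 202 203 203 200 178 106 106 109 152 202 203 202 200 198 199 199 201
 199]
265 [203 202 200 199 200 190 141 121 146 180 201 201 199 199 200 199 197 198
 199]
266 [203 201 200 198 198 196 185 175 187 201 201 197 197 199 199 199 199 199
 199]
267 [202 202 200 198 197 197 200 201 200 201 201 198 194 197 197 198 199 199
 199]
0 [332.89 265.22]
0.027 [333.63 257.29]
0.055 [334.43 248.79]
0.08 [335.17 240.95]
0.105 [335.93 232.86]
[332.15 278.49] [357.22 231.4 ]
[332.61 277.3 ] [356.66 230.23]
[332.45 277.89] [356.97 230.77]
```

The rod is seen within 0.2 px sideways and about -0.8 px vertically of the prediction. With that bias removed, the side view puts the hole at about (0.472, -0.269), against the top view's (0.471, -0.269). I aim at (0.4717, -0.269) and lower in stages.

>>> apply_moves --deltas '[[18,[-2,0,0],0],[18,[0,0,10],0],[18,[0,0,12],0],[18,[0,0,10],0],[18,[0,0,0],0]]'

```text
t: 17.88
tool_pos: [0.4716, -0.2695, 0.445]
orientation: [-1.983, -2.433, 0.0]
force: [-0.2, 0.3, -1.2]
opening: 0.0244
```

>>> apply_moves --deltas '[[18,[0,0,0],0],[18,[0,0,0],0]]'

```text
t: 18.12
tool_pos: [0.4719, -0.2698, 0.4473]
orientation: [1.984, 2.434, 0.0]
force: [-0.1, -0.9, -1.0]
opening: 0.024
```

```bash
python3 - <<'E'
from rod import *
to(.4717,-.269,.3788)
S=viewer.read_camera("side"); cv2.imwrite("pics/s6.png",S)
g=cv2.cvtColor(S,cv2.COLOR_BGR2GRAY)
s=robot.read_state();p=s["tool_pos"];R=cv2.Rodrigues(s["orientation"])[0];tip=p+R[:,2]*.3138
for h in(0,.027,.055): print(h,proj("side",tip-R[:,2]*h).round(2))
for r in (262,266,270,274,276): print(r,g[r,322:346])
cv2.imwrite("pics/j2.png",cv2.resize(S[225:305,285:385],None,fx=7,fy=7,interpolation=cv2.INTER_CUBIC))
E
```

```text
t 18.125 pos [ 0.4719 -0.2698  0.4473] z [ 8.e-04 -6.e-04 -1.e+00] phi 11.63 q [-0.61 -0.04  1.58 -0.    1.59 -0.82] F [-0.1 -0.9 -1. ] open 0.024
d [ 0.8 -0.1 68.5]
0 [333.05 274.64]
0.027 [333.78 267.01]
0.055 [334.56 258.83]
262 [203 200 198 199 201 201 202 202 199 199 187 111 105 102 124 174 199 197
 195 196 198 199 197 196]
266 [201 200 200 200 201 201 199 196 196 192 165 101 107 107 143 196 195 196
 196 196 198 198 197 197]
270 [197 198 201 200 199 199 199 200 200 187 122 102 106 120 165 196 194 195
 195 197 199 196 196 196]
274 [198 201 199 177 101  87 133 154 134 125 105 108 106 110 126 124  98 130
 180 197 198 196 196 195]
276 [197 198 183  71  91 141 124 141 137 106 109 116 130 142 130 125 133  83
 110 182 196 194 194 194]
```

View pics/j2.png

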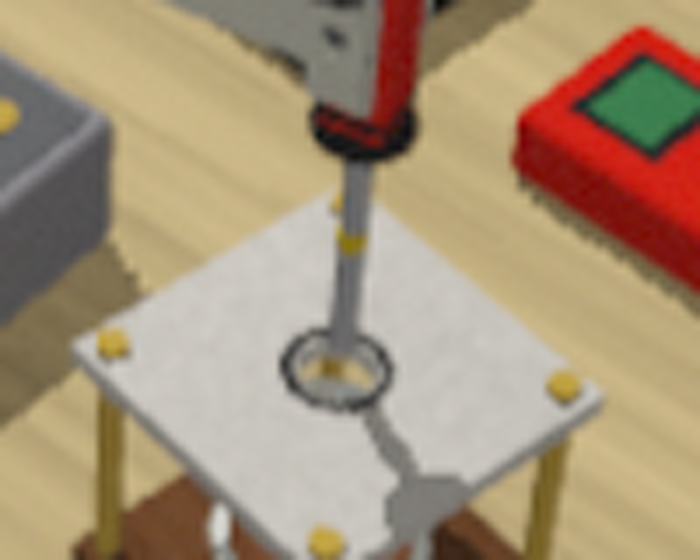

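The side view shows the rod coming down onto the ring centre. Ring centre is (332.6,277.4); the tip carried down to the plate height projects to (332.8,277.6), within 1 mm. I nudge +1 mm along tool x and lower.

>>> apply_moves --deltas '[[18,[1,0,0],0],[18,[0,0,10],0],[18,[0,0,10],0],[18,[0,0,10],0],[18,[0,0,0],0]]'

```text
t: 18.8
tool_pos: [0.4713, -0.2685, 0.415]
orientation: [-1.983, -2.433, 0.0]
force: [0.0, -0.8, -1.5]
opening: 0.0238
```

```bash
python3 - <<'E'
from rod import *
to(.4717,-.269,.3788)
S=viewer.read_camera("side"); cv2.imwrite("pics/s7.png",S)
s=robot.read_state();p=s["tool_pos"];R=cv2.Rodrigues(s["orientation"])[0];tip=p+R[:,2]*.3138
h=.12-tip[2]; print("depth",-h*1e3,"axis at plate",proj("side",tip-R[:,2]*h).round(2))
cv2.imwrite("pics/j3.png",cv2.resize(S[235:305,295:375],None,fx=8,fy=8,interpolation=cv2.INTER_CUBIC))
E
```

```text
t 18.8 pos [ 0.4713 -0.2685  0.415 ] z [-0.0022  0.0015 -1.    ] phi 11.63 q [-0.61 -0.03  1.63 -0.    1.54 -0.82] F [ 0.  -0.8 -1.5] open 0.0238
d [-0.6  0.3 36.2]
depth -17.848400730038904 axis at plate [331.93 278.27]
```

View pics/j3.png

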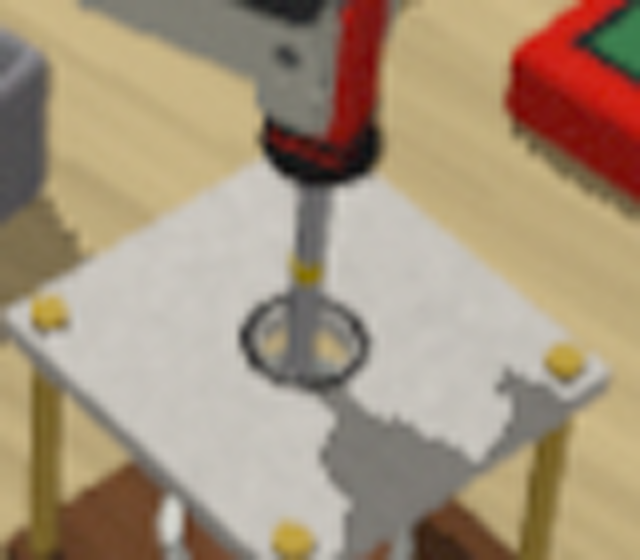

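The rod is inside the ring and centred sideways: rod x about 303 against ring centre 304.5 in the 8x crop, so under 1 mm. No force on the wrist. Lowering the rest.

>>> apply_moves --deltas '[[18,[0,0,10],0],[18,[0,0,10],0],[18,[0,0,10],0],[18,[0,0,6],0],[18,[0,0,0],0]]'

```text
t: 19.48
tool_pos: [0.4715, -0.2686, 0.3799]
orientation: [-1.984, -2.434, 0.0]
force: [-0.5, -0.3, -1.8]
opening: 0.0238
```

>>> apply_moves --deltas '[[18,[0,0,0],0],[18,[0,0,0],0],[18,[0,0,0],0],[18,[0,0,0],0]]'

```text
t: 19.98
tool_pos: [0.4717, -0.2687, 0.3809]
orientation: [1.985, 2.435, 0.0]
force: [-0.4, -0.3, -1.5]
opening: 0.0244
```

```bash
python3 - <<'E'
from rod import *
to(.4717,-.269,.3788)
S=viewer.read_camera("side")
cv2.imwrite("pics/j4.png",cv2.resize(S[235:305,295:375],None,fx=8,fy=8,interpolation=cv2.INTER_CUBIC))
s=robot.read_state();p=s["tool_pos"];R=cv2.Rodrigues(s["orientation"])[0]
print("band pred",proj("side",p+R[:,2]*(.3138-.055)),"dq",s["dq"].round(4))
E
```

```text
t 19.975 pos [ 0.4717 -0.2687  0.3809] z [ 2.e-04 -2.e-04 -1.e+00] phi 11.63 q [-0.61 -0.01  1.68 -0.    1.47 -0.82] F [-0.4 -0.3 -1.5] open 0.0244
d [-0.3 -0.   2.1]
band pred [332.24952822 277.66531432] dq [-0.0006  0.0006  0.0007 -0.0007 -0.0024  0.0014]
```

View pics/j4.png

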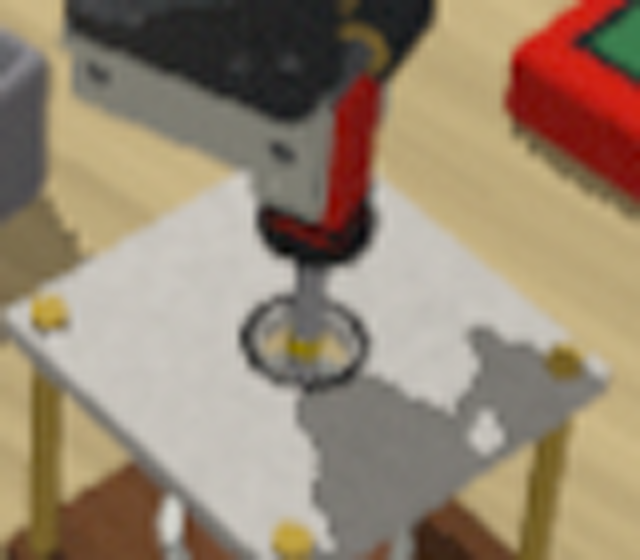

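The band at (304,346) in the crop sits on the ring centre (304.5,342), allowing for its front surface being seen. The arm reads 2 mm high, so I lower 2 mm and settle.

>>> apply_moves --deltas '[[18,[0,0,2],0],[18,[0,0,0],0],[18,[0,0,0],0],[18,[0,0,0],0],[18,[0,0,0],0]]'

```text
t: 20.65
tool_pos: [0.4717, -0.2687, 0.3788]
orientation: [1.985, 2.435, 0.0]
force: [-0.1, -0.6, -1.4]
opening: 0.0241
```

>>> apply_moves --deltas '[[18,[0,0,0],0],[18,[0,0,0],0],[18,[0,0,0],0]]'

```text
t: 21.02
tool_pos: [0.4716, -0.2687, 0.3787]
orientation: [1.985, 2.435, -0.0]
force: [-1.2, 1.1, -1.5]
opening: 0.0238
```

```bash
python3 - <<'E'
from rod import *
to(.4717,-.269,.3788); S=viewer.read_camera("side"); S0=cv2.imread("pics/side0.png")
print("band",band(S,(322,270,344,290)))
for n,im in(("start",S0),("now",S)):
    k=blobs(mask(im,(3,120,100),(20,255,255)),(240,225,285,275))[0]; print(n,"knob",np.round(cen(k),2),cv2.boundingRect(k))
print(order.close_job())
E
```

```text
t 21.025 pos [ 0.4716 -0.2687  0.3787] z [-0. -0. -1.] phi 11.63 q [-0.61 -0.01  1.68 -0.    1.47 -0.82] F [-1.2  1.1 -1.5] open 0.0238
d [-0.3  0.  -0.1]
band [(array([332.1, 278.7]), 5.0, (330, 277, 5, 4))]
start knob [261.25 250.77] (253, 240, 17, 20)
now knob [261.23 250.74] (253, 240, 17, 20)
the job is handed in; nothing more can be done
None
```

The job is handed in at about 21 s, with the probe held still in the guide hole; no verdict was reported.

- **Knob:** I twisted it about 63° clockwise. The wrist torque jumped from 0.12 to 0.30 N m over the last 3°, which showed it was on the stop. After I let go, it went back to within 0.03 px of its starting picture.
- **Probe:** I lifted the red probe clear of the stand and lowered it through the guide hole. At hand-in the arm was within 0.5 mm of its target, with the tool vertical. By arm kinematics the tip was 55 mm below the plate top. The yellow band was seen at (332.1, 278.7) px, 1.4 px below the ring centre at (332.6, 277.4). About 1.2 px of that is expected, because the camera sees the band's front face. The wrist carried only about the probe's weight.
- **Disagreement:** The top and side cameras put the hole about 4 mm apart before I corrected the side view's bias, and about 1 mm apart after. Centring along the side camera's line of sight rests on that correction and on arm kinematics, because the arm hid the top view.
- **Not checked:** I saw nothing disturbed in the close-up pictures, but I did not measure the bystanders again at the end.

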